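Load the spring set into an actuator end cap and set the collapsed spring aside

ROBOT

A 7-joint arm with a two-finger parallel gripper is mounted at the origin on a cart in front of the work surface, level with it; the furniture and walls round the work are solid. World frame = base frame: x ahead of the robot, y to its left, z up, the work surface at z = 0. Lengths are in m, angles in degrees, forces in N, time in s.
With the tool pointing down it reaches from about 0.4 to 0.85 m from the base axis. Payload 4.5 kg.
Tool frame: the origin (TCP) lies on the centre line of the jaws, within the pads' length; the fingertips stand ahead of it and the grasp point (between the pads) lies 3 mm ahead of it (ctrl.tips_ahead is the z of the fingertips in the tool frame, in m); z points along the fingers, y is the line along which they close (so a half turn about z gives the same grasp; the last joint's range is limited). The gripper opens to 85 mm and grips with 20 to 120 N. Pads are 22 mm wide; open, the fingers measure 114 mm over their backs; the gripper's body (76 mm by 85 mm) begins 54 mm behind the grasp point. The pads swing forward as they close: fully open they stand 13 mm farther back than shut.
Start: joints at [77.854, 39.483, -11.15, 89.685, 9.013, 51.709, -12.324], TCP at [0.152, -0.606, 0.253] pointing down, gripper open.
Joint ranges: [-172.22, 172.22], [-26.19, 119.32], [-84.43, 86.54], [7.71, 146.69], [-57.33, 237.33], [2.42, 119.75], [-152.13, 152.13]. Speed limits (degrees/s): [147.25, 147.25, 180, 180, 180, 180, 180].

INTERFACE

Orientations are given as [roll, pitch, yaw] about the fixed x, y, z axes, in that order (R = Rz(yaw) Ry(pitch) Rx(roll)).
In Python, from station import ctrl gives the robot as it stands. The module is installed in compiled form; this text tells all that it offers.
- The arm moves only by the tool jog_arm, never from a script. Its argument "plan" is a list of rows, each a list of 6 numbers: the shift along the tool's x, y, z in m, then the turn, a rotation vector about the tool's x, y, z in degrees. In form: [[x, y, z, rx, ry, rz], ...]. A call has exactly 8 rows; each row shifts and turns the commanded pose from where the row before left it, along the tool's axes as they then stand; what a row does not reach is not made up. A row lasts 1/8 s, in which the tool goes at most 62.5 mm and 10.7 degrees, less where a joint would pass 70% of its speed; a pose out of reach is approached as far as the arm can. A call is refused whole if a number of a shift passes 0.0625 or a number of a turn 10.7, either way. A call with a gripper value outside its range is refused whole. "fingers" is the opening in per cent of the stroke, from 0 (shut) to 100 (fully open), set as the call begins (left out, the last holds). The fingers move at their own pace and stop on an object; "newtons" is the grip in N (left out, the last holds). Time passes only in rows, so rows that do not move let the fingers close, or fill a call up. It gives the time, the measured TCP pose, the force, the opening and the grip force at its end, in the units of the state.
- ctrl.state(): the state, without advancing time (a new reading comes with each control period).
- ctrl.read_camera(name): name is "scene" or "top"; returns a dict with "pixels" (400x640x3 uint8, red, green, blue), "range_z" (400x640 float32, m along the optical axis (not along the pixel's ray), 0 where there is no reading), "fx", "fy", "cx", "cy" (pixels), "k1" (the pictures are not rectified: a ray, as slopes to the right and down, at radius r is drawn at 1 + k1 r^2 times it, then the intrinsics apply), "R" (3x3) and "t" (3): a world point X has camera coordinates R X + t. Camera axes: x right, y down, z forward; pixel columns grow to the right and rows downward; lengths in m; the calibration is good to about 2 mm. A picture is of the moment at which its call begins.
- ctrl.hand_in(): hands the job in; it is judged then, once.
The state is a dict: "time": time; "joint_pos": joint angles; "dq": joint speeds; "effort": joint torques, N m; "tool_pos": TCP position; "orientation": TCP orientation; "contact_force": force on the tool from outside, world axes, zero at the start; "moment": the same for the moment, N m; "grip_width": finger opening in m; "finger_force": force on a finger pad.
Only numpy, scipy, OpenCV 4.12 (cv2) and the standard library are available. Lean on these libraries where they do the work, as an engineer would, in place of code of your own. Each camera call takes 0.05 s, during which the arm holds its last target. There are 200 camera calls.

TASK

Make up the spring set for the pneumatic actuator: stand one sound, full-height spring cartridge in each of the three pockets of the open end cap, upright and right down on the pocket floor. One of the four cartridges standing on the bench in front of you (those beside the big actuator at the far right are not part of this job) has collapsed and is plainly shorter; it must not be refitted, so stand it upright in the round steel parts dish. Do not tip any cartridge over.

Things in the scene. Friction and masses are not known exactly. Their poses are not given: they have to be found in the camera images.
- spring_1: sound spring cartridge: a black coil spring between two cream end discs, an upright cylinder 52 mm in diameter and 105 mm tall, 0.34 kg, standing on the bench at the start; the three sound ones are alike and interchangeable. Origin at the centre of its underside, z up along its axis. Grip it round the upper disc or the coil.
- spring_2: sound spring cartridge: a black coil spring between two cream end discs, an upright cylinder 52 mm in diameter and 105 mm tall, 0.34 kg, standing on the bench at the start; the three sound ones are alike and interchangeable. Origin at the centre of its underside, z up along its axis. Grip it round the upper disc or the coil.
- spring_3: sound spring cartridge: a black coil spring between two cream end discs, an upright cylinder 52 mm in diameter and 105 mm tall, 0.34 kg, standing on the bench at the start; the three sound ones are alike and interchangeable. Origin at the centre of its underside, z up along its axis. Grip it round the upper disc or the coil.
- spring_short: collapsed spring cartridge: same black coil between cream end discs, but squashed: an upright cylinder 52 mm in diameter and only 72 mm tall, 0.3 kg, standing on the bench among the others at the start. Origin at the centre of its underside, z up along its axis.
- end_cap_open: cast light-metal end cap of the actuator, lying with its open side up, fixed on the bench: round, 166 mm across (184 mm over its four bolt ears), outer wall 50 mm high, with three round spring pockets inside. Origin at the centre of its underside, z up; pocket_1 lies along its +x.
- pocket_1: one of the three round spring pockets cast inside end_cap_open, fixed to it: bore 61 mm, flared to 66 mm at its mouth, rim 30 mm above the pocket's floor. Origin at the centre of the pocket's flat floor (12 mm above the bench), z up. The pockets' centres are 73 mm apart, 42 mm from the cap's centre.
- pocket_2: one of the three round spring pockets cast inside end_cap_open, fixed to it: bore 61 mm, flared to 66 mm at its mouth, rim 30 mm above the pocket's floor. Origin at the centre of the pocket's flat floor (12 mm above the bench), z up. The pockets' centres are 73 mm apart, 42 mm from the cap's centre.
- pocket_3: one of the three round spring pockets cast inside end_cap_open, fixed to it: bore 61 mm, flared to 66 mm at its mouth, rim 30 mm above the pocket's floor. Origin at the centre of the pocket's flat floor (12 mm above the bench), z up. The pockets' centres are 73 mm apart, 42 mm from the cap's centre.
- parts_dish: round stainless parts dish, fixed on the bench: 128 mm across its flared rim, 29 mm high, flat inner floor about 95 mm across and 6 mm above the bench. Origin at the centre of its underside, z up.
- air_manifold: obstacle, fixed: brown air pipe on brackets along the back of the bench. Origin on the bench under its middle, x away from the robot. Its black hand wheel juts out 92 mm towards the robot at y +0.11 to +0.18 from the origin, 0.23 to 0.31 m above the bench; other parts jut out up to 65 mm. A red hose crosses the air at y -0.23 from the origin, 0.1 to 0.36 m above the bench.

How it is judged:
By the outcome, as a careful person would: the job done as asked, in the order asked, and still so for the second after the job is handed in, with the robot touching nothing.
It also fails if it takes over 99 s, if anything falls off the work surface, if the arm or the gripper's body presses on something with over 40 N, if the wrist force passes 120 N, or if a joint passes its speed limit or range.

## Working session

There is one attempt and no reset: what is moved stays moved. The work goes in short steps, Python scripts to look and compute and a tool call to move; the robot and the scene stay as the last step left them, time stands still between calls to the robot, and variables do not carry over. Pictures are saved under pics/ and viewed, at most 14 in all, crops included, and the job is handed in when it is done.

Besides the shell and the picture viewer there is one more tool, called after "Emit:" as a command line: name --pt "numbers of a row" for each row, then --argument value for the rest. jog_arm: Moves the arm, as the interface text tells. Its arguments: {"type":"object","properties":{"plan":{"type":"array","items":{"type":"array","items":{"type":"number"}}},"fingers":{"type":"number"},"newtons":{"type":"number"}},"required":["plan"]}

```bash
ls; mkdir -p pics; cat > h.py <<'E'
import numpy as np, cv2
from station import ctrl
def shot(n):
    c=ctrl.read_camera(n); np.savez(f'{n}.npz',**c); cv2.imwrite(f'pics/{n}_{ctrl.state()["time"]:.2f}.png',c['pixels'][:,:,::-1]); return c
def cloud(c):
    h,w=c['range_z'].shape
    u,v=np.meshgrid(np.arange(w),np.arange(h))
    K=np.array([[c['fx'],0,c['cx']],[0,c['fy'],c['cy']],[0,0,1.]])
    p=np.stack([u,v],-1).reshape(-1,1,2).astype(float)
    s=cv2.undistortPoints(p,K,np.array([float(c['k1']),0,0,0])).reshape(h,w,2)
    z=c['range_z'][...,None]
    X=np.concatenate([s*z,z],-1)
    return (X-c['t'])@c['R']
E
python3 - <<'E'
from h import *
s=ctrl.state();print(s,ctrl.tips_ahead)
for n in('scene','top'):
    c=shot(n);print(n,-c['R'].T@c['t'],c['R'].round(2).tolist(),c['fx'],c['k1'])
E
ls pics
```

```text
pics
{'time': 0.0, 'joint_pos': array([ 77.8554219 ,  39.53209191, -11.1462524 ,  89.74561497,
         9.01283713,  51.70974132, -12.32485474]), 'dq': array([ 0.00959719,  0.02375406, -0.06639744,  0.05966489, -0.0346363 ,
        0.01983525,  0.11123909]), 'effort': array([ 1.43527159e-04, -5.39604342e+01, -1.26631670e+00, -1.58540636e+01,
        9.11131036e-03,  9.48058034e-03, -8.74973438e-06]), 'tool_pos': array([ 0.15187541, -0.60563257,  0.25249308]), 'orientation': array([-1.79894798e+02,  7.12704359e-03,  1.40868016e+01]), 'contact_force': array([-0.13981257, -0.34548868, -0.16850382]), 'moment': array([-0.0253362 ,  0.03169296,  0.00276368]), 'finger_force': 0.0, 'grip_width': 0.0850244930847568} 0.022
scene [0.06689834 0.4261059  0.76403379] [[-0.47, -0.88, 0.01], [-0.69, 0.36, -0.63], [0.55, -0.3, -0.78]] 374.85518519660195 -0.004840250433059668
top [0.39721444 0.14324176 0.93733694] [[0.01, -1.0, -0.01], [-0.98, -0.01, -0.17], [0.17, 0.01, -0.98]] 390.70750770475905 -0.02683520362938468
scene_0.05.png
top_0.10.png
```

View pics/scene_0.05.png

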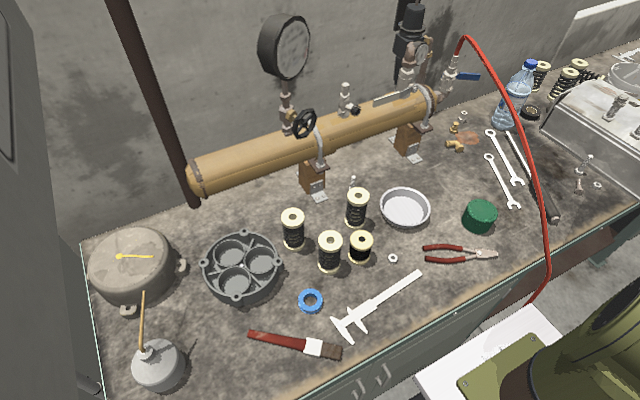

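View pics/top_0.10.png

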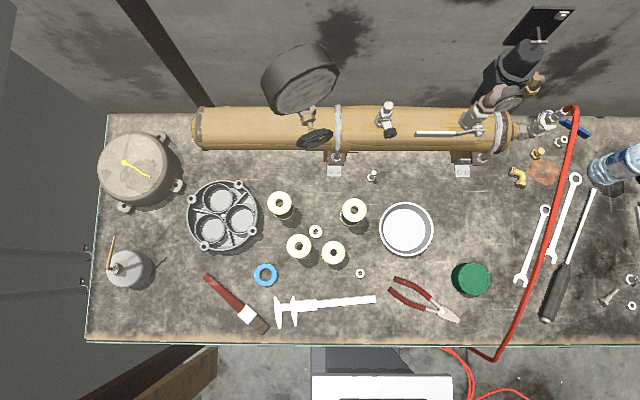

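The overhead view shows the cap at (222,217), spring tops at (280,203), (298,246) and (354,211), the short one at (333,253), and the dish at (406,229). The red hose lies between the arm and the work. Next I'll measure these.

```bash
cat > m.py <<'E'
from h import *
c=dict(np.load('top.npz'));P=cloud(c)
hsv=cv2.cvtColor(c['pixels'],cv2.COLOR_RGB2HSV)
for n,(u,v) in dict(A=(280,203),B=(298,246),C=(354,211),S=(333,253)).items():
    Q=P[v-25:v+25,u-25:u+25].reshape(-1,3);H=hsv[v-25:v+25,u-25:u+25].reshape(-1,3)
    z0=np.median(P[v-6:v+7,u-6:u+7,2][P[v-6:v+7,u-6:u+7,2]>.05])
    q=Q[abs(Q[:,2]-z0)<.006][:,:2]
    ce,r=cv2.minEnclosingCircle(q.astype(np.float32));print(n,'z',z0.round(4),'c',np.round(ce,4),'r',round(r,4),'n',len(q),'mean',q.mean(0).round(4))
for n,(u,v),zs in (('cap',(222,217),(.044,.056)),('dish',(406,229),(.02,.034))):
    Q=P[v-50:v+50,u-50:u+50].reshape(-1,3)
    q=Q[(Q[:,2]>zs[0])&(Q[:,2]<zs[1])][:,:2].astype(np.float32)
    print(n,cv2.minEnclosingCircle(q),len(q))
# pockets: floor pixels
v,u=217,222
m=np.zeros(P.shape[:2],np.uint8);w=np.s_[v-40:v+40,u-40:u+40]
m[w]=(abs(P[w][...,2]-.012)<.006)
k,l,st,ce=cv2.connectedComponentsWithStats(m)
for i in range(1,k):
    if st[i,4]>60:
        q=P[l==i];print('pocket',st[i,4],q.mean(0).round(4),(q.min(0)).round(3),q.max(0).round(3))
red=(hsv[...,1]>150)&((hsv[...,0]<6)|(hsv[...,0]>174))&(c['range_z']>0)
q=P[red];q=q[(q[:,1]<-.1)&(q[:,2]>.03)];q=q[np.argsort(q[:,0])];print(q[::max(1,len(q)//25)].round(3))
w=P[P[...,2]>.18];w=w[(w[:,0]<.85)];print('high stuff',w[np.argsort(w[:,0])][:2000:100].round(2).tolist())
E
python3 m.py
```

```text
A z 0.1038 c [0.5308 0.2315] r 0.0262 n 403 mean [0.5305 0.2313]
B z 0.1037 c [0.4383 0.1877] r 0.0259 n 415 mean [0.4383 0.1877]
C z 0.1041 c [0.5165 0.0696] r 0.026 n 406 mean [0.5161 0.0697]
S z 0.0712 c [0.4265 0.1136] r 0.026 n 428 mean [0.4264 0.113 ]
cap ((0.5444923043251038, 0.3906106650829315), 0.12722055613994598) 756
dish ((0.44801437854766846, -0.05504601448774338), 0.13563348352909088) 574
pocket 125 [0.5701 0.3484 0.0117] [0.545 0.325 0.008] [0.589 0.374 0.018]
pocket 426 [0.553  0.3854 0.011 ] [0.523 0.358 0.006] [0.581 0.412 0.018]
pocket 127 [0.5463 0.3161 0.0114] [0.516 0.298 0.006] [0.567 0.338 0.018]
pocket 80 [0.5383 0.428  0.0108] [0.523 0.408 0.006] [0.564 0.443 0.017]
pocket 473 [0.5041 0.3317 0.0111] [0.476 0.303 0.006] [0.533 0.359 0.018]
pocket 101 [0.5098 0.4377 0.0116] [0.482 0.414 0.007] [0.525 0.446 0.018]
pocket 461 [0.4806 0.4001 0.0111] [0.452 0.373 0.006] [0.509 0.427 0.017]
pocket 151 [0.4478 0.3719 0.0113] [0.435 0.354 0.006] [0.474 0.394 0.018]
pocket 127 [0.4606 0.3369 0.0113] [0.445 0.314 0.007] [0.474 0.355 0.017]
[[ 0.198 -0.247  0.033]
 [ 0.
[... 300 characters left out ...]
0.317]
 [ 0.489 -0.228  0.327]
 [ 0.503 -0.232  0.33 ]
 [ 0.518 -0.237  0.336]
 [ 0.533 -0.237  0.336]
 [ 0.548 -0.24   0.341]
 [ 0.563 -0.247  0.348]
 [ 0.578 -0.252  0.352]
 [ 0.592 -0.254  0.354]
 [ 0.606 -0.258  0.355]
 [ 0.623 -0.265  0.355]
 [ 0.642 -0.264  0.349]
 [ 0.671 -0.287  0.302]]
high stuff [[0.15, 0.72, 0.18], [0.17, 0.72, 0.19], [0.19, 0.72, 0.19], [0.2, 0.72, 0.19], [0.22, 0.72, 0.18], [0.23, 0.72, 0.19], [0.24, 0.72, 0.19], [0.26, 0.72, 0.21], [0.27, 0.72, 0.19], [0.28, 0.72, 0.18], [0.29, 0.72, 0.2], [0.3, 0.72, 0.22], [0.3, 0.72, 0.21], [0.31, -0.22, 0.21], [0.32, 0.72, 0.19], [0.33, 0.7, 0.2], [0.33, 0.7, 0.24], [0.34, -0.22, 0.23], [0.34, 0.7, 0.25], [0.34, 0.72, 0.2]]
```

```bash
cat > m2.py <<'E'
from h import *
from scipy.optimize import least_squares
def fit(q):
    f=lambda p:np.hypot(q[:,0]-p[0],q[:,1]-p[1])-p[2]
    return least_squares(f,[*q.mean(0),.05],loss='soft_l1',f_scale=.002).x.round(4)
for n in('top','scene'):
    c=dict(np.load(n+'.npz'));P=cloud(c);C=-c['R'].T@c['t']
    def plane(Q,z): s=(z-C[2])/(Q[:,2]-C[2]); return (C+s[:,None]*(Q-C))[:,:2]
    d=np.hypot(P[...,0]-.448,P[...,1]+.055);print(n,'dish rim',fit(P[(d<.075)&(abs(P[...,2]-.028)<.005)][:,:2]))
    q=P[(np.hypot(P[...,0]-.512,P[...,1]-.372)<.1)&(abs(P[...,2]-.05)<.004)][:,:2];print('cap wall',fit(q),len(q))
    for x,y in ((.552,.383),(.504,.33),(.480,.398)):
        m=((np.hypot(P[...,0]-x,P[...,1]-y)<.042)&(P[...,2]<.036)).astype(np.uint8)
        k,l,st,_=cv2.connectedComponentsWithStats(m);i=1+st[1:,4].argmax()
        ct=max(cv2.findContours((l==i).astype(np.uint8),0,1)[0],key=len)[:,0]
        Q=P[ct[:,1],ct[:,0]];print('pocket rim',fit(plane(Q,.040)))
    for x,y,z in((.5307,.2314,.105),(.4383,.1877,.105),(.5162,.0697,.105),(.4264,.1133,.072)):
        q=P[(np.hypot(P[...,0]-x,P[...,1]-y)<.034)&(abs(P[...,2]-z)<.006)]
        print('spring',np.round(cv2.minEnclosingCircle(q[:,:2].astype(np.float32))[0],4),q.mean(0).round(4))
    w=P[(P[...,2]>.1)&(P[...,2]<.45)&(abs(P[...,1]-.2)<.35)&(P[...,0]>.45)&(P[...,0]<.8)]
    for y in np.arange(-.1,.5,.05):
        s=w[(abs(w[:,1]-y)<.025)&(w[:,2]>.12)]
        if len(s): j=s[:,0].argmin();print('near',y.round(2),s[j].round(3),end=';')
    print()
E
python3 m2.py
```

```text
top dish rim [ 0.484  -0.0583  0.0601]
cap wall [0.5107 0.3686 0.0796] 686
pocket rim [0.5504 0.3811 0.0295]
pocket rim [0.5023 0.3284 0.0301]
pocket rim [0.4797 0.3924 0.0333]
spring [0.5308 0.2315] [0.5305 0.2312 0.1039]
spring [0.4383 0.1877] [0.4383 0.1877 0.1039]
spring [0.5165 0.0696] [0.5161 0.0698 0.1041]
spring [0.4265 0.1136] [0.4264 0.113  0.0713]
near -0.1 [ 0.633 -0.076  0.162];near -0.05 [ 0.633 -0.032  0.162];near 0.0 [0.633 0.011 0.162];near 0.05 [0.63  0.068 0.156];near 0.1 [0.613 0.11  0.121];near 0.15 [0.607 0.174 0.254];near 0.2 [0.607 0.178 0.274];near 0.25 [0.633 0.253 0.169];near 0.3 [0.633 0.313 0.16 ];near 0.35 [0.633 0.342 0.167];near 0.4 [0.631 0.383 0.16 ];near 0.45 [0.779 0.473 0.313];
scene dish rim [ 0.4846 -0.0542  0.0598]
cap wall [0.5113 0.3727 0.0801] 786
pocket rim [0.5501 0.3862 0.0295]
pocket rim [0.5021 0.3324 0.0295]
pocket rim [0.4797 0.4003 0.0298]
spring [0.5322 0.2345] [0.5303 0.2351 0.1042]
spring [0.4397 0.1908] [0.4381 0.1916 0.1042]
spring [0.5174 0.0734] [0.5161 0.074  0.1042]
spring [0.4283 0.1168] [0.4265 0.1173 0.0713]
near -0.1 [ 0.633 -0.113  0.164];near -0.05 [ 0.634 -0.026  0.165];near 0.0 [ 0.633 -0.014  0.167];near 0.05 [0.63  0.068 0.155];near 0.1 [0.615 0.116 0.12 ];near 0.15 [0.61  0.175 0.288];near 0.2 [0.607 0.186 0.269];near 0.25 [0.633 0.227 0.163];near 0.3 [0.633 0.284 0.165];near 0.35 [0.633 0.336 0.169];near 0.4 [0.63  0.388 0.169];near 0.45 [0.75  0.425 0.409];
```

Emit:
jog_arm --pt "0 -0.016 -0.026 0 0 0" --pt "0 -0.016 -0.026 0 0 0" --pt "0 -0.016 -0.026 0 0 0" --pt "0 -0.016 -0.026 0 0 0" --pt "0 -0.016 -0.026 0 0 0" --pt "0 -0.016 -0.026 0 0 0" --pt "0 -0.016 -0.026 0 0 0" --pt "0 -0.016 -0.026 0 0 0" --fingers 85 --newtons 50

```text
time: 1.1
tool_pos: [0.1207, -0.4812, 0.4618]
orientation: [-179.9, 0.0, 14.1]
contact_force: [-0.2, 0.2, 0.2]
grip_width: 0.0724
finger_force: 0.0
```

```bash
cat >> h.py <<'E'
from scipy.spatial.transform import Rotation as Ro
def to(x,y,z,yaw):
    "tool-frame shift (current axes) and turn to reach target, plus state"
    s=ctrl.state();R=Ro.from_euler('xyz',s['orientation'],degrees=True)
    T=Ro.from_euler('xyz',[180,0,yaw],degrees=True)
    print('t',round(s['time'],2),'pos',s['tool_pos'].round(4),'rpy',s['orientation'].round(2),'j',s['joint_pos'].round(0),'F',s['contact_force'].round(1),'w',round(s['grip_width'],4),round(s['finger_force'],1))
    print('shift',R.inv().apply(np.array([x,y,z])-s['tool_pos']).round(4),'turn',(R.inv()*T).as_rotvec(degrees=True).round(2))
E
python3 -c "
from h import *
to(.4268,.1153,.45,90)"
```

```text
t 1.1 pos [ 0.1207 -0.4812  0.4618] rpy [-179.94    0.     14.08] j [ 80.  18. -13.  91.   4.  72. -10.] F [-0.2  0.2  0.2] w 0.0724 0.0
shift [ 0.4421 -0.5041  0.0122] turn [-5.000e-02 -3.000e-02 -7.592e+01]
```

Emit:
jog_arm --pt "0.06 -0.004 0 0 0 -7" --pt "0.06 -0.004 0 0 0 -7" --pt "0.06 -0.004 0 0 0 -7" --pt "0.06 -0.004 0 0 0 -7" --pt "0.06 -0.004 0 0 0 -7" --pt "0.06 -0.004 0 0 0 -7" --pt "0.06 -0.004 0 0 0 -7" --pt "0.06 -0.004 0 0 0 -7"

```text
time: 2.1
tool_pos: [0.4631, -0.1686, 0.4609]
orientation: [-180.0, -0.0, 70.3]
contact_force: [0.9, -0.7, -0.8]
grip_width: 0.0728
finger_force: 0.0
```

```bash
python3 -c "
from h import *
to(.4268,.1153,.25,90)"
```

```text
t 2.1 pos [ 0.4631 -0.1686  0.4609] rpy [-179.97   -0.     70.3 ] j [ 39.  20. -35.  91.  12.  73. -18.] F [ 0.9 -0.7 -0.8] w 0.0728 0.0
shift [ 0.255  -0.1298  0.2109] turn [-3.00e-02 -1.00e-02 -1.97e+01]
```

Emit:
jog_arm --pt "0 0 0 0 0 -9.85" --pt "0 0 0 0 0 -9.85" --pt "0.0473 -0.006 0.02 0 0 0" --pt "0.0473 -0.006 0.03 0 0 0" --pt "0.0473 -0.006 0.04 0 0 0" --pt "0.0473 -0.006 0.04 0 0 0" --pt "0.0473 -0.006 0.04 0 0 0" --pt "0.0473 -0.006 0.04 0 0 0"

```text
time: 3.1
tool_pos: [0.4272, 0.1147, 0.25]
orientation: [180.0, 0.0, 89.7]
contact_force: [2.1, -0.2, 0.1]
grip_width: 0.0727
finger_force: 0.0
```

```bash
python3 -c "
from h import *
shot('top')
to(.4268,.1153,.058,90)"; ls pics
```

```text
t 3.15 pos [0.4236 0.123  0.2469] rpy [-179.67   -0.32   90.47] j [  2.  30. -36. 120.  27.  39. -51.] F [-1.3  5.3 -1.9] w 0.0732 0.0
shift [-0.0088  0.0042  0.1889] turn [-0.33 -0.32  0.47]
scene_0.05.png
top_0.10.png
top_3.15.png
```

Emit:
jog_arm --pt "0 0 0 0 0 0" --pt "0 0 0.01 0 0 0" --pt "0 0 0.03 0 0 0" --pt "0 0 0.03 0 0 0" --pt "0 0 0.03 0 0 0" --pt "0 0 0.02 0 0 0" --pt "0 0 0 0 0 0" --pt "0 0 0 0 0 0"

```text
time: 4.15
tool_pos: [0.4283, 0.1129, 0.132]
orientation: [179.9, -0.0, 89.7]
contact_force: [-0.0, -0.4, 0.3]
grip_width: 0.0729
finger_force: 0.0
```

```bash
python3 -c "
from h import *
shot('scene')
to(.4268,.1153,.058,90)"; ls pics
```

```text
t 4.2 pos [0.4283 0.1132 0.1321] rpy [ 1.799e+02 -3.000e-02  8.969e+01] j [ -8.  41. -21. 126.  43.  20. -65.] F [-0.6  0.5  0.5] w 0.0728 0.0
shift [ 0.0021 -0.0017  0.0741] turn [ 0.1  -0.03 -0.31]
scene_0.05.png
scene_4.20.png
top_0.10.png
top_3.15.png
```

View pics/scene_4.20.png

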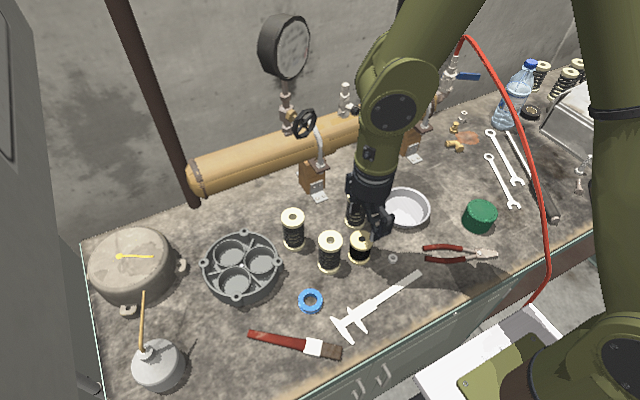

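The gripper hangs above the short spring (360,247), with its fingers near (378,225). I'll check the tip position by projection and read the clearance between hose and arm.

```bash
python3 - <<'E'
from h import *
c=dict(np.load('scene.npz'))
for X in((.4283,.1132,.110),(.4283+.036,.1132,.11),(.4283-.036,.1132,.11),(.4268,.1153,.072)):
    p=c['R']@np.array(X)+c['t'];print(X,(p[:2]/p[2]*c['fx']+[c['cx'],c['cy']]).round(0))
E
python3 -c "
import cv2
a=cv2.imread('pics/scene_4.20.png')[130:290,280:480];cv2.imwrite('pics/crop1.png',cv2.resize(a,None,fx=4,fy=3.7))"
```

```text
(0.4283, 0.1132, 0.11) [364. 228.]
(0.4643, 0.1132, 0.11) [355. 217.]
(0.39230000000000004, 0.1132, 0.11) [373. 241.]
(0.4268, 0.1153, 0.072) [362. 239.]
```

View pics/crop1.png

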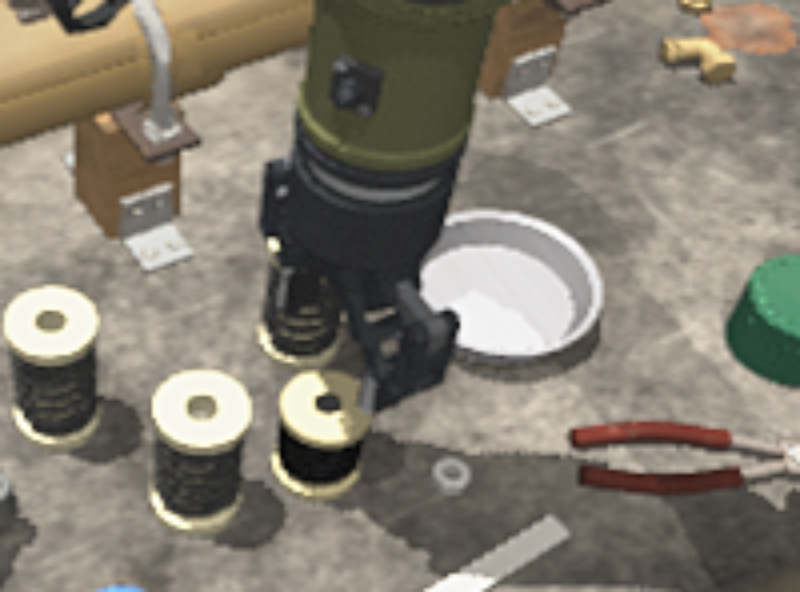

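The near fingertip shows at (371,239), against a prediction of (373,241), so the alignment is good. I'll descend.

Emit:
jog_arm --pt "0.002 -0.0015 0.014 0 0 0" --pt "0 0 0.015 0 0 0" --pt "0 0 0.015 0 0 0" --pt "0 0 0.015 0 0 0" --pt "0 0 0.015 0 0 0" --pt "0 0 0 0 0 0" --pt "0 0 0 0 0 0" --pt "0 0 0 0 0 0"

```text
time: 5.2
tool_pos: [0.4265, 0.1157, 0.058]
orientation: [179.9, -0.0, 89.7]
contact_force: [0.1, 0.8, 0.8]
grip_width: 0.0727
finger_force: 0.0
```

Emit:
jog_arm --pt "0 0 0 0 0 0" --pt "0 0 0 0 0 0" --pt "0 0 0 0 0 0" --pt "0 0 0 0 0 0" --pt "0 0 0 0 0 0" --pt "0 0 0 0 0 0" --pt "0 0 0 0 0 0" --pt "0 0 0 0 0 0" --fingers 20 --newtons 50

```text
time: 6.2
tool_pos: [0.4262, 0.1156, 0.0578]
orientation: [180.0, -0.0, 89.8]
contact_force: [-1.0, 0.1, 6.9]
grip_width: 0.0507
finger_force: 51.2
```

Emit:
jog_arm --pt "0 0 -0.01 0 0 0" --pt "0 0 -0.02 0 0 0" --pt "0 0 -0.03 0 0 0" --pt "0 0 -0.03 0 0 0" --pt "-0.02 0 -0.02 0 0 0" --pt "-0.03 0 0 0 0 0" --pt "-0.03 0 0 0 0 0" --pt "-0.03 0.01 0 0 0 0"

```text
time: 7.2
tool_pos: [0.4343, 0.0042, 0.1672]
orientation: [-179.9, 0.1, 89.8]
contact_force: [0.7, 0.3, -3.6]
grip_width: 0.0509
finger_force: 52.8
```

Emit:
jog_arm --pt "-0.03 0.02 0 0 0 0" --pt "-0.02 0.015 0 0 0 0" --pt "-0.01 0.01 0 0 0 0" --pt "0 0 0 0 0 0" --pt "0 0 0 0 0 0" --pt "0 0 0 0 0 0" --pt "0 0 0 0 0 0" --pt "0 0 0 0 0 0"

```text
time: 8.2
tool_pos: [0.4803, -0.0542, 0.1673]
orientation: [-180.0, 0.0, 89.8]
contact_force: [-0.3, 0.6, -2.8]
grip_width: 0.0512
finger_force: 52.9
```

```bash
python3 -c "
from h import *
to(.4843,-.0563,.064,90)"
```

```text
t 8.2 pos [ 0.4803 -0.0542  0.1673] rpy [-1.800e+02  1.000e-02  8.982e+01] j [ 21.  40. -33. 118.  40.  33. -40.] F [-0.3  0.6 -2.8] w 0.0512 52.9
shift [-0.002   0.004   0.1033] turn [-0.    0.01 -0.18]
```

Emit:
jog_arm --pt "-0.002 0.004 0.015 0 0 0" --pt "0 0 0.025 0 0 0" --pt "0 0 0.025 0 0 0" --pt "0 0 0.02 0 0 0" --pt "0 0 0.01 0 0 0" --pt "0 0 0.004 0 0 0" --pt "0 0 0.002 0 0 0" --pt "0 0 0 0 0 0"

```text
time: 9.2
tool_pos: [0.4847, -0.0566, 0.0666]
orientation: [179.9, 0.0, 89.8]
contact_force: [0.8, -0.2, -2.9]
grip_width: 0.0507
finger_force: 52.9
```

Emit:
jog_arm --pt "0 0 0.001 0 0 0" --pt "0 0 0.001 0 0 0" --pt "0 0 0.001 0 0 0" --pt "0 0 0.0005 0 0 0" --pt "0 0 0 0 0 0" --pt "0 0 0 0 0 0" --pt "0 0 0 0 0 0" --pt "0 0 0 0 0 0"

```text
time: 10.2
tool_pos: [0.4844, -0.0566, 0.0629]
orientation: [180.0, 0.0, 89.8]
contact_force: [-0.4, 0.2, 1.6]
grip_width: 0.0506
finger_force: 53.1
```

Contact. I'll release, then rise clear and head for spring C.

Emit:
jog_arm --pt "0 0 0 0 0 0" --pt "0 0 0 0 0 0" --pt "0 0 0 0 0 0" --pt "0 0 0 0 0 0" --pt "0 0 -0.01 0 0 0" --pt "0 0 -0.02 0 0 0" --pt "0 0 -0.03 0 0 0" --pt "0 0 -0.03 0 0 0" --fingers 80

```text
time: 11.2
tool_pos: [0.4841, -0.0566, 0.1543]
orientation: [-180.0, -0.0, 89.8]
contact_force: [0.3, 0.1, 0.2]
grip_width: 0.0686
finger_force: 0.0
```

Emit:
jog_arm --pt "0.01 0 -0.01 0 0 0" --pt "0.02 0.005 0 0 0 0" --pt "0.03 0.01 0 0 0 0" --pt "0.03 0.01 0 0 0 0" --pt "0.025 0.005 0 0 0 0" --pt "0.013 0.002 0 0 0 0" --pt "0 0 0 0 0 0" --pt "0 0 0 0 0 0"

```text
time: 12.2
tool_pos: [0.5164, 0.0698, 0.1625]
orientation: [-179.9, 0.1, 89.7]
contact_force: [0.4, -0.2, 0.5]
grip_width: 0.0679
finger_force: 0.0
```

```bash
python3 - <<'E'
from h import *
to(.5163,.072,.091,90)
c=shot('scene');P=cloud(c)
q=P[(np.hypot(P[...,0]-.484,P[...,1]+.056)<.045)&(abs(P[...,2]-.078)<.008)];print(len(q),q.mean(0))
q=P[(np.hypot(P[...,0]-.5163,P[...,1]-.072)<.035)&(abs(P[...,2]-.105)<.005)];print(len(q),q.mean(0))
E
```

```text
t 12.2 pos [0.5164 0.0698 0.1625] rpy [-1.7994e+02  1.0000e-01  8.9710e+01] j [  7.  43. -32. 112.  38.  37. -51.] F [ 0.4 -0.2  0.5] w 0.0679 0.0
shift [ 0.0023 -0.      0.0715] turn [-0.06  0.1  -0.29]
292 [ 0.48427133 -0.05377668  0.07607824]
278 [0.51661054 0.0751328  0.10415215]
```

Emit:
jog_arm --pt "0.0025 0 0.01 0 0 0" --pt "0 0 0.015 0 0 0" --pt "0 0 0.015 0 0 0" --pt "0 0 0.015 0 0 0" --pt "0 0 0.012 0 0 0" --pt "0 0 0.005 0 0 0" --pt "0 0 0 0 0 0" --pt "0 0 0 0 0 0"

```text
time: 13.25
tool_pos: [0.5172, 0.0739, 0.0912]
orientation: [180.0, -0.0, 89.8]
contact_force: [0.2, -0.4, -0.5]
grip_width: 0.0681
finger_force: 0.0
```

Emit:
jog_arm --pt "0 0 0 0 0 0" --pt "0 0 0 0 0 0" --pt "0 0 0 0 0 0" --pt "0 0 0 0 0 0" --pt "0 0 0 0 0 0" --pt "0 0 0 0 0 0" --pt "0 0 0 0 0 0" --pt "0 0 0 0 0 0" --fingers 20

```text
time: 14.25
tool_pos: [0.5169, 0.0739, 0.0914]
orientation: [180.0, 0.0, 89.8]
contact_force: [-2.3, -0.9, 5.0]
grip_width: 0.051
finger_force: 51.5
```

Emit:
jog_arm --pt "0 0 -0.01 0 0 0" --pt "0 0 -0.02 0 0 0" --pt "0 0 -0.03 0 0 0" --pt "0 0 -0.03 0 0 0" --pt "0 0 -0.03 0 0 0" --pt "0 0 -0.02 0 0 0" --pt "0 0 0 0 0 0" --pt "0 0 0 0 0 0"

```text
time: 15.25
tool_pos: [0.5161, 0.0732, 0.2299]
orientation: [-179.9, 0.1, 89.8]
contact_force: [-0.1, 0.2, -4.7]
grip_width: 0.0509
finger_force: 53.1
```

```bash
python3 - <<'E'
from h import *
to(.5509,.3837,.103,90)
E
```

```text
t 15.25 pos [0.5161 0.0732 0.2299] rpy [-1.799e+02  5.000e-02  8.977e+01] j [ 10.  37. -38. 108.  32.  45. -45.] F [-0.1  0.2 -4.7] w 0.0509 53.1
shift [0.3107 0.0338 0.1266] turn [-0.1   0.05 -0.23]
```

Emit:
jog_arm --pt "0.015 0 0 0 0 0" --pt "0.03 0 0 0 0 0" --pt "0.045 0 0 0 0 0" --pt "0.055 0 0 0 0 0" --pt "0.055 0.004 0 0 0 0" --pt "0.05 0.01 0 0 0 0" --pt "0.04 0.01 0 0 0 0" --pt "0.02 0.01 0 0 0 0"

```text
time: 16.25
tool_pos: [0.5497, 0.3886, 0.2296]
orientation: [-179.9, -0.1, 90.1]
contact_force: [0.2, -0.8, -4.7]
grip_width: 0.0508
finger_force: 53.1
```

Emit:
jog_arm --pt "0 0 0 0 0 0" --pt "0 0 0 0 0 0" --pt "0 0 0.01 0 0 0" --pt "0 0 0.02 0 0 0" --pt "0 0 0.02 0 0 0" --pt "0 0 0.01 0 0 0" --pt "0 0 0 0 0 0" --pt "0 0 0 0 0 0"

```text
time: 17.25
tool_pos: [0.5523, 0.3842, 0.1713]
orientation: [180.0, -0.1, 89.8]
contact_force: [-0.3, -0.1, -3.9]
grip_width: 0.051
finger_force: 53.2
```

```bash
python3 - <<'E'
from h import *
to(.5509,.3837,.103,90)
shot('scene')
E
ls pics
```

```text
t 17.25 pos [0.5523 0.3842 0.1713] rpy [ 1.7995e+02 -6.0000e-02  8.9780e+01] j [-22.  52. -33.  84.  32.  54. -65.] F [-0.3 -0.1 -3.9] w 0.051 53.2
shift [-0.0006 -0.0015  0.0683] turn [ 0.05 -0.06 -0.22]
crop1.png
scene_0.05.png
scene_12.25.png
scene_17.30.png
scene_4.20.png
top_0.10.png
top_3.15.png
```

```bash
cat > held.py <<'E'
import sys
from h import *
# held disc side/top seen in scene camera: top disc ring points
x,y,z=map(float,sys.argv[1:4])
c=dict(np.load('scene.npz'));P=cloud(c);hsv=cv2.cvtColor(c['pixels'],cv2.COLOR_RGB2HSV)
m=(np.hypot(P[...,0]-x,P[...,1]-y)<.04)&(P[...,2]<z+.006)&(P[...,2]>z-.1)&(hsv[...,2]>120)&(hsv[...,1]>20)
for lo,hi in((z-.004,z+.004),(z-.1065,z-.085),(z-.02,z-.004)):
    q=P[m&(P[...,2]>lo)&(P[...,2]<hi)]
    if len(q)>8:
        from scipy.optimize import least_squares
        r=least_squares(lambda p:np.hypot(q[:,0]-p[0],q[:,1]-p[1])-.026,[x,y],loss='soft_l1',f_scale=.002)
        print(len(q),'mean',q.mean(0).round(4),'circle fit (side)',r.x.round(4))
a=c['pixels'][180:320,170:370,::-1];cv2.imwrite('pics/held%s.png'%sys.argv[4],cv2.resize(a,None,fx=4,fy=4))
E
python3 held.py .551 .384 .186 1
```

```text
73 mean [0.5503 0.3833 0.1846] circle fit (side) [0.5572 0.3831]
78 mean [0.5348 0.3885 0.0908] circle fit (side) [0.5548 0.3823]
11 mean [0.5412 0.4007 0.1793] circle fit (side) [0.5544 0.3822]
```

View pics/held1.png

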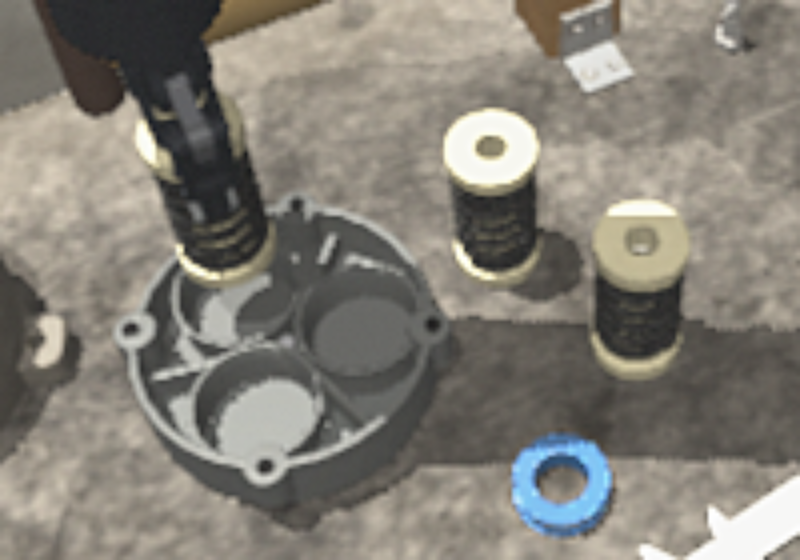

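The held spring is just behind the far pocket, at lower disc (225,265 in the crop) against a pocket mouth at (235,300). It needs about 2 mm of correction, then a slow descent.

Emit:
jog_arm --pt "0.002 -0.0025 0 0 0 0" --pt "0 0 0.01 0 0 0" --pt "0 0 0.012 0 0 0" --pt "0 0 0.012 0 0 0" --pt "0 0 0.012 0 0 0" --pt "0 0 0.008 0 0 0" --pt "0 0 0 0 0 0" --pt "0 0 0 0 0 0"

```text
time: 18.3
tool_pos: [0.5498, 0.3861, 0.1171]
orientation: [180.0, -0.0, 89.8]
contact_force: [1.5, 0.2, -4.0]
grip_width: 0.0507
finger_force: 53.2
```

Emit:
jog_arm --pt "0 0 0.004 0 0 0" --pt "0 0 0.004 0 0 0" --pt "0 0 0.003 0 0 0" --pt "0 0 0.0015 0 0 0" --pt "0 0 0.001 0 0 0" --pt "0 0 0 0 0 0" --pt "0 0 0 0 0 0" --pt "0 0 0 0 0 0"

```text
time: 19.3
tool_pos: [0.5495, 0.3858, 0.1036]
orientation: [180.0, -0.0, 89.8]
contact_force: [-1.7, -0.9, 1.2]
grip_width: 0.0507
finger_force: 53.4
```

Emit:
jog_arm --pt "0 0 0 0 0 0" --pt "0 0 0 0 0 0" --pt "0 0 0 0 0 0" --pt "0 0 0 0 0 0" --pt "0 0 -0.01 0 0 0" --pt "0 0 -0.02 0 0 0" --pt "0 0 -0.02 0 0 0" --pt "0 0 -0.02 0 0 0" --fingers 80

```text
time: 20.3
tool_pos: [0.5499, 0.386, 0.1755]
orientation: [179.9, -0.1, 89.8]
contact_force: [0.0, -0.6, -0.2]
grip_width: 0.0684
finger_force: 0.0
```

Emit:
jog_arm --pt "-0.015 0 0 0 0 0" --pt "-0.03 -0.003 0 0 0 0" --pt "-0.04 -0.006 0 0 0 0" --pt "-0.035 -0.006 0 0 0 0" --pt "-0.022 -0.003 0 0 0 0" --pt "-0.01 0 0 0 0 0" --pt "0 0 0 0 0 0" --pt "0 0 0 0 0 0"

```text
time: 21.3
tool_pos: [0.531, 0.2351, 0.1733]
orientation: [180.0, -0.1, 89.8]
contact_force: [0.5, 1.2, -0.1]
grip_width: 0.0687
finger_force: 0.0
```

```bash
python3 - <<'E'
from h import *
to(.531,.2335,.091,90)
c=shot('top');P=cloud(c)
for n in('top','scene'):
  if n=='scene': c=shot(n);P=cloud(c)
  for x,y,z in((.551,.3837,.117),(.531,.2335,.105),(.4387,.19,.105)):
    q=P[(np.hypot(P[...,0]-x,P[...,1]-y)<.035)&(abs(P[...,2]-z)<.006)];print(n,len(q),q.mean(0))
E
```

```text
t 21.3 pos [0.531  0.2351 0.1733] rpy [ 1.7999e+02 -8.0000e-02  8.9850e+01] j [ -9.  45. -34. 101.  34.  44. -61.] F [ 0.5  1.2 -0.1] w 0.0687 0.0
shift [-0.0017  0.      0.0823] turn [ 0.01 -0.08 -0.15]
top 389 [0.54900485 0.38037875 0.11567922]
top 55 [0.51429301 0.22188022 0.1039617 ]
top 413 [0.43828999 0.18771327 0.1038528 ]
scene 402 [0.54840126 0.38463616 0.11628711]
scene 279 [0.52777203 0.23871385 0.10421289]
scene 384 [0.43794729 0.19166471 0.10423589]
```

Emit:
jog_arm --pt "-0.0015 0 0.01 0 0 0" --pt "0 0 0.018 0 0 0" --pt "0 0 0.018 0 0 0" --pt "0 0 0.018 0 0 0" --pt "0 0 0.012 0 0 0" --pt "0 0 0.006 0 0 0" --pt "0 0 0 0 0 0" --pt "0 0 0 0 0 0"

```text
time: 22.4
tool_pos: [0.5313, 0.2326, 0.0918]
orientation: [179.9, -0.0, 89.8]
contact_force: [-0.4, 0.7, 0.4]
grip_width: 0.0683
finger_force: 0.0
```

Emit:
jog_arm --pt "0 0 0 0 0 0" --pt "0 0 0 0 0 0" --pt "0 0 0 0 0 0" --pt "0 0 0 0 0 0" --pt "0 0 0 0 0 0" --pt "0 0 0 0 0 0" --pt "0 0 0 0 0 0" --pt "0 0 0 0 0 0" --fingers 20

```text
time: 23.4
tool_pos: [0.5311, 0.2326, 0.092]
orientation: [180.0, -0.0, 89.8]
contact_force: [-1.4, -0.6, 6.0]
grip_width: 0.0509
finger_force: 51.5
```

Emit:
jog_arm --pt "0 0 -0.01 0 0 0" --pt "0 0 -0.02 0 0 0" --pt "0 0 -0.025 0 0 0" --pt "0 0 -0.025 0 0 0" --pt "0 0 -0.01 0 0 0" --pt "0 0 0 0 0 5" --pt "0 0 0 0 0 5" --pt "0 0 0 0 0 0"

```text
time: 24.4
tool_pos: [0.5305, 0.2318, 0.1807]
orientation: [-180.0, 0.1, 79.8]
contact_force: [-0.7, 0.5, -3.6]
grip_width: 0.051
finger_force: 53.0
```

```bash
python3 - <<'E'
from h import *
to(.5023,.3296,.103,80)
E
```

```text
t 24.4 pos [0.5305 0.2318 0.1807] rpy [-1.7995e+02  8.0000e-02  7.9840e+01] j [-10.  44. -31. 101.  32.  44. -68.] F [-0.7  0.5 -3.6] w 0.051 53.0
shift [ 0.0913 -0.045   0.0776] turn [-0.05  0.08 -0.16]
```

Emit:
jog_arm --pt "0.01 -0.005 0 0 0 0" --pt "0.02 -0.01 0 0 0 0" --pt "0.025 -0.012 0 0 0 0" --pt "0.021 -0.01 0 0 0 0" --pt "0.015 -0.008 0 0 0 0" --pt "0 0 0 0 0 0" --pt "0 0 0 0 0 0" --pt "0 0 0 0 0 0"

```text
time: 25.4
tool_pos: [0.5035, 0.3282, 0.1811]
orientation: [180.0, 0.1, 79.7]
contact_force: [0.2, -0.0, -4.2]
grip_width: 0.0505
finger_force: 52.9
```

```bash
python3 - <<'E'
from h import *
to(.502,.329,.1045,80)
shot('scene')
E
python3 held.py .502 .329 .195 2
```

```text
t 25.4 pos [0.5035 0.3282 0.1811] rpy [1.7997e+02 8.0000e-02 7.9680e+01] j [-20.  45. -31.  97.  31.  46. -76.] F [ 0.2 -0.  -4.2] w 0.0505 52.9
shift [ 0.0006 -0.0017  0.0766] turn [ 0.03  0.08 -0.32]
71 mean [0.5028 0.3328 0.1936] circle fit (side) [0.5067 0.3297]
81 mean [0.487  0.3365 0.0995] circle fit (side) [0.5062 0.329 ]
14 mean [0.4922 0.3481 0.1881] circle fit (side) [0.506  0.3297]
```

Emit:
jog_arm --pt "0.0018 -0.0005 0.01 0 0 0" --pt "0 0 0.015 0 0 0" --pt "0 0 0.015 0 0 0" --pt "0 0 0.012 0 0 0" --pt "0 0 0.008 0 0 0" --pt "0 0 0.004 0 0 0" --pt "0 0 0 0 0 0" --pt "0 0 0 0 0 0"

```text
time: 26.45
tool_pos: [0.5029, 0.332, 0.1177]
orientation: [180.0, -0.0, 79.8]
contact_force: [-0.3, -1.0, -4.0]
grip_width: 0.0508
finger_force: 53.0
```

Emit:
jog_arm --pt "0 0 0.003 0 0 0" --pt "0 0 0.003 0 0 0" --pt "0 0 0.003 0 0 0" --pt "0 0 0.002 0 0 0" --pt "0 0 0.001 0 0 0" --pt "0 0 0 0 0 0" --pt "0 0 0 0 0 0" --pt "0 0 0 0 0 0"

```text
time: 27.45
tool_pos: [0.5027, 0.3317, 0.1054]
orientation: [180.0, -0.0, 79.8]
contact_force: [-0.3, -0.6, -4.4]
grip_width: 0.0512
finger_force: 53.0
```

Emit:
jog_arm --pt "0 0 0.001 0 0 0" --pt "0 0 0.001 0 0 0" --pt "0 0 0.0005 0 0 0" --pt "0 0 0 0 0 0" --pt "0 0 0 0 0 0" --pt "0 0 0 0 0 0" --pt "0 0 0 0 0 0" --pt "0 0 0 0 0 0"

```text
time: 28.45
tool_pos: [0.5027, 0.332, 0.1041]
orientation: [179.9, -0.0, 79.8]
contact_force: [-2.2, -1.5, 6.2]
grip_width: 0.0512
finger_force: 53.8
```

Emit:
jog_arm --pt "0 0 0 0 0 0" --pt "0 0 0 0 0 0" --pt "0 0 0 0 0 0" --pt "0 0 0 0 0 0" --pt "0 0 -0.01 0 0 0" --pt "0 0 -0.02 0 0 0" --pt "0 0 -0.02 0 0 0" --pt "0 0 -0.02 0 0 0" --fingers 80

```text
time: 29.45
tool_pos: [0.5027, 0.3318, 0.1741]
orientation: [180.0, -0.0, 79.8]
contact_force: [-0.4, 0.3, 0.1]
grip_width: 0.0683
finger_force: 0.0
```

Emit:
jog_arm --pt "0 0 0 0 0 -5" --pt "-0.015 -0.006 0 0 0 -5.2" --pt "-0.035 -0.016 0 0 0 0" --pt "-0.04 -0.018 0 0 0 0" --pt "-0.032 -0.015 0 0 0 0" --pt "-0.018 -0.008 0 0 0 0" --pt "0 0 0 0 0 0" --pt "0 0 0 0 0 0"

```text
time: 30.45
tool_pos: [0.4391, 0.1938, 0.1733]
orientation: [179.9, -0.1, 90.0]
contact_force: [-0.2, 1.1, 0.0]
grip_width: 0.0681
finger_force: 0.0
```

```bash
python3 - <<'E'
from h import *
to(.4387,.19,.091,90)
for n in('top','scene'):
  c=shot(n);P=cloud(c)
  for x,y,z in((.551,.3837,.117),(.502,.33,.117),(.4387,.19,.105)):
    q=P[(np.hypot(P[...,0]-x,P[...,1]-y)<.033)&(abs(P[...,2]-z)<.006)];print(n,len(q),q.mean(0))
E
```

```text
t 30.45 pos [0.4391 0.1938 0.1733] rpy [ 1.799e+02 -1.100e-01  9.001e+01] j [ -9.  39. -32. 118.  38.  33. -68.] F [-0.2  1.1  0. ] w 0.0681 0.0
shift [-0.0039 -0.0006  0.0823] turn [ 0.1  -0.11  0.01]
top 390 [0.54892238 0.38040077 0.11574518]
top 415 [0.50237054 0.33085037 0.11561321]
top 0 [nan nan nan]
scene 402 [0.54850472 0.38465214 0.11629463]
scene 412 [0.5018604  0.33469233 0.11638012]
scene 312 [0.4375098  0.19615413 0.10425834]<stdin>:6: RuntimeWarning: Mean of empty slice.
  ret = um.true_divide(
```

Emit:
jog_arm --pt "-0.0025 -0.0005 0.01 0 0 0" --pt "0 0 0.018 0 0 0" --pt "0 0 0.018 0 0 0" --pt "0 0 0.018 0 0 0" --pt "0 0 0.012 0 0 0" --pt "0 0 0.006 0 0 0" --pt "0 0 0 0 0 0" --pt "0 0 0 0 0 0"

```text
time: 31.55
tool_pos: [0.438, 0.1899, 0.0911]
orientation: [180.0, -0.0, 90.0]
contact_force: [0.8, 0.8, 1.1]
grip_width: 0.0681
finger_force: 0.0
```

Emit:
jog_arm --pt "0 0 0 0 0 0" --pt "0 0 0 0 0 0" --pt "0 0 0 0 0 0" --pt "0 0 0 0 0 0" --pt "0 0 0 0 0 0" --pt "0 0 0 0 0 0" --pt "0 0 0 0 0 0" --pt "0 0 0 0 0 0" --fingers 20

```text
time: 32.55
tool_pos: [0.438, 0.1899, 0.0914]
orientation: [179.9, -0.0, 90.0]
contact_force: [-1.1, -0.6, 6.0]
grip_width: 0.0512
finger_force: 51.5
```

Emit:
jog_arm --pt "0 0 -0.01 0 0 0" --pt "0 0 -0.02 0 0 0" --pt "0 0 -0.03 0 0 0" --pt "0 0 -0.03 0 0 0" --pt "0 0 -0.03 0 0 0" --pt "0 0 -0.015 0 0 -5" --pt "0 0 0 0 0 -8" --pt "0 0 0 0 0 -8"

```text
time: 33.55
tool_pos: [0.4374, 0.1891, 0.2262]
orientation: [-180.0, 0.0, 111.2]
contact_force: [-0.5, -0.7, -2.9]
grip_width: 0.0508
finger_force: 52.9
```

Emit:
jog_arm --pt "0 0 0 0 0 -8" --pt "0 0 0 0 0 -8" --pt "0 0 0 0 0 -7" --pt "0 0 0 0 0 -4" --pt "0 0 0 0 0 0" --pt "0 0 0 0 0 0" --pt "0 0 0 0 0 0" --pt "0 0 0 0 0 0"

```text
time: 34.55
tool_pos: [0.4378, 0.1898, 0.2258]
orientation: [-180.0, 0.0, 138.0]
contact_force: [0.1, -0.8, -2.7]
grip_width: 0.0508
finger_force: 53.0
```

```bash
python3 - <<'E'
from h import *
to(.4798,.3988,.1035,138)
E
```

```text
t 34.55 pos [0.4378 0.1898 0.2258] rpy [-1.7999e+02  2.0000e-02  1.3797e+02] j [  2.  39. -51. 115.  42.  47. -25.] F [ 0.1 -0.8 -2.7] w 0.0508 53.0
shift [0.1088 0.1834 0.1223] turn [-0.01  0.02 -0.03]
```

Emit:
jog_arm --pt "0.008 0.013 0 0 0 0" --pt "0.014 0.024 0 0 0 0" --pt "0.021 0.035 0 0 0 0" --pt "0.024 0.041 0 0 0 0" --pt "0.021 0.035 0 0 0 0" --pt "0.014 0.024 0 0 0 0" --pt "0.0065 0.0115 0 0 0 0" --pt "0 0 0 0 0 0"

```text
time: 35.55
tool_pos: [0.4795, 0.3996, 0.2255]
orientation: [-180.0, -0.0, 138.0]
contact_force: [0.2, -0.0, -3.1]
grip_width: 0.0509
finger_force: 53.1
```

Emit:
jog_arm --pt "0 0 0 0 0 0" --pt "0 0 0.01 0 0 0" --pt "0 0 0.015 0 0 0" --pt "0 0 0.015 0 0 0" --pt "0 0 0.01 0 0 0" --pt "0 0 0 0 0 0" --pt "0 0 0 0 0 0" --pt "0 0 0 0 0 0"

```text
time: 36.55
tool_pos: [0.4802, 0.3992, 0.1764]
orientation: [179.9, -0.0, 138.0]
contact_force: [0.4, -0.7, -2.9]
grip_width: 0.0507
finger_force: 53.1
```

```bash
python3 - <<'E'
from h import *
to(.4798,.3988,.1035,138)
shot('scene')
E
python3 held.py .48 .399 .19 3
```

```text
t 36.55 pos [0.4802 0.3992 0.1764] rpy [179.93  -0.   137.99] j [-20.  51. -46.  93.  43.  55. -33.] F [ 0.4 -0.7 -2.9] w 0.0507 53.1
shift [-0.     -0.0006  0.0729] turn [ 0.07 -0.   -0.01]
291 mean [0.4771 0.4082 0.1895] circle fit (side) [0.4851 0.3904]
119 mean [0.4645 0.4012 0.0955] circle fit (side) [0.4848 0.3998]
52 mean [0.4743 0.4025 0.1806] circle fit (side) [0.4729 0.3832]
```

View pics/held3.png

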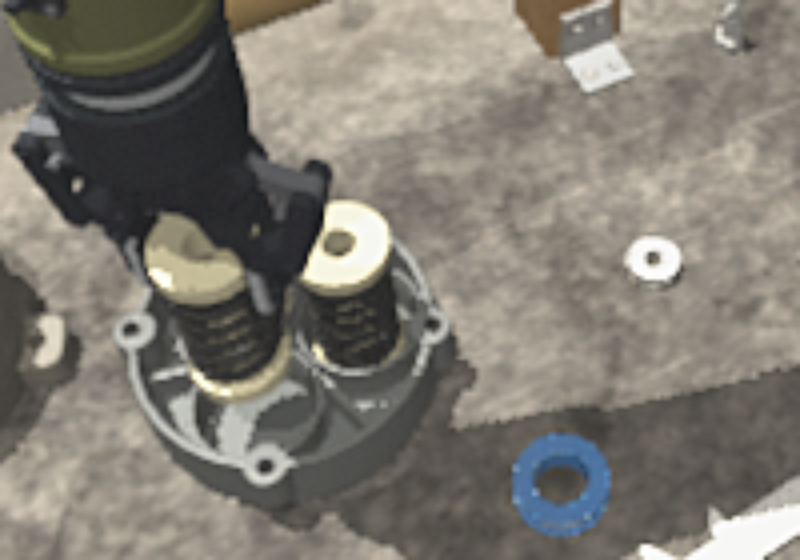

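The held spring is above the third pocket and the fit agrees within about 1 mm; the right finger clears the neighbour. I'll descend.

Emit:
jog_arm --pt "0 -0.0005 0.01 0 0 0" --pt "0 0 0.015 0 0 0" --pt "0 0 0.013 0 0 0" --pt "0 0 0.012 0 0 0" --pt "0 0 0.008 0 0 0" --pt "0 0 0.004 0 0 0" --pt "0 0 0 0 0 0" --pt "0 0 0 0 0 0"

```text
time: 37.6
tool_pos: [0.4798, 0.3987, 0.1142]
orientation: [179.9, -0.0, 138.0]
contact_force: [0.4, 0.2, -3.5]
grip_width: 0.0511
finger_force: 53.1
```

Emit:
jog_arm --pt "0 0 0.003 0 0 0" --pt "0 0 0.003 0 0 0" --pt "0 0 0.002 0 0 0" --pt "0 0 0.001 0 0 0" --pt "0 0 0.001 0 0 0" --pt "0 0 0 0 0 0" --pt "0 0 0 0 0 0" --pt "0 0 0 0 0 0"

```text
time: 38.6
tool_pos: [0.4797, 0.3984, 0.1038]
orientation: [180.0, 0.0, 138.0]
contact_force: [0.2, 0.4, -3.2]
grip_width: 0.0508
finger_force: 53.1
```

Emit:
jog_arm --pt "0 0 0.0005 0 0 0" --pt "0 0 0.0005 0 0 0" --pt "0 0 0 0 0 0" --pt "0 0 0 0 0 0" --pt "0 0 0 0 0 0" --pt "0 0 0 0 0 0" --pt "0 0 0 0 0 0" --pt "0 0 0 0 0 0"

```text
time: 39.6
tool_pos: [0.4797, 0.3985, 0.1035]
orientation: [180.0, 0.0, 138.0]
contact_force: [-1.7, -1.4, 6.2]
grip_width: 0.051
finger_force: 53.5
```

Contact with the floor. Release and rise, then back away.

Emit:
jog_arm --pt "0 0 0 0 0 0" --pt "0 0 0 0 0 0" --pt "0 0 0 0 0 0" --pt "0 0 0 0 0 0" --pt "0 0 -0.01 0 0 0" --pt "0 0 -0.02 0 0 0" --pt "0 0 -0.03 0 0 0" --pt "0 0 -0.03 0 0 0" --fingers 75

```text
time: 40.6
tool_pos: [0.4797, 0.3988, 0.1952]
orientation: [179.9, -0.0, 138.0]
contact_force: [0.0, 0.5, -0.1]
grip_width: 0.0644
finger_force: 0.0
```

Emit:
jog_arm --pt "0 0 -0.03 0 0 0" --pt "-0.01 -0.02 -0.02 0 0 0" --pt "-0.02 -0.03 0 0 0 0" --pt "-0.02 -0.03 0 0 0 0" --pt "-0.02 -0.03 0 0 0 0" --pt "-0.01 -0.02 0 0 0 0" --pt "0 0 0 0 0 0" --pt "0 0 0 0 0 0"

```text
time: 41.6
tool_pos: [0.4525, 0.2497, 0.2439]
orientation: [179.8, -0.0, 138.0]
contact_force: [0.7, 0.1, 0.1]
grip_width: 0.0641
finger_force: 0.0
```

```bash
python3 - <<'E'
from h import *
for n in('top','scene'):
  c=shot(n);P=cloud(c)
  for x,y,z in((.551,.3837,.117),(.502,.33,.117),(.48,.3988,.117),(.4843,-.0563,.078)):
    q=P[(np.hypot(P[...,0]-x,P[...,1]-y)<.033)&(abs(P[...,2]-z)<.006)];print(n,len(q),q.mean(0).round(4))
cv2.imwrite('pics/final.png',c['pixels'][...,::-1])
E
```

```text
top 0 [nan nan nan]
top 0 [nan nan nan]
top 3 [0.4732 0.4163 0.1168]
top 0 [nan nan nan]
scene 405 [0.5484 0.3848 0.1163]
scene 408 [0.5021 0.3344 0.1164]
scene 456 [0.48   0.3993 0.1164]
scene 283 [ 0.4847 -0.0543  0.0763]<stdin>:5: RuntimeWarning: Mean of empty slice.
  ret = um.true_divide(
```

View pics/final.png

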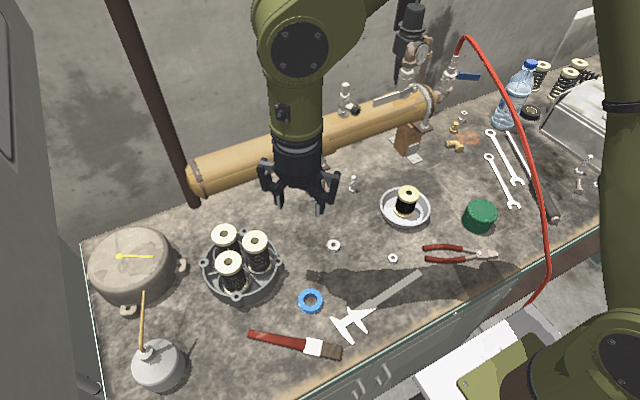

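The three sound springs stand in the cap at (224,233), (256,240) and (230,262), all with tops at 0.116 m. The short one stands in the dish at (407,198), and the arm is clear of everything.

```bash
python3 -c "
from station import ctrl
print(ctrl.hand_in())"
```

```text
the job is handed in; nothing more can be done
None
```

The job is handed in: the three full-height springs stand upright on the floors of the three cap pockets, the collapsed one stands upright in the parts dish, and the arm is clear, at about 42 s of the 99 s allowed.

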